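Load the parts washer, hang its lift-off gate and start it

ROBOT

A 6-joint arm with a two-finger parallel gripper is mounted at the origin on the work surface. World frame = base frame: x ahead of the robot, y to its left, z up, the work surface at z = 0. Lengths are in mm, angles in rad, forces in N, time in s.
With the tool pointing down it reaches from about 325 to 900 mm from the base axis. Payload 6.1 kg.
Tool frame: the origin (TCP) lies on the front face of the gripper's body, between the roots of the fingers; the fingertips stand r.finger_overhang ahead of it and the grasp point (between the pads) lies 54 mm ahead of it (r.finger_overhang is the distance from the TCP to the fingertips, in mm); z points along the fingers, y is the line along which they close (so a half turn about z gives the same grasp; the last joint's range is limited). The gripper opens to 85 mm and grips with 20 to 120 N. Pads are 22 mm wide; open, the fingers measure 114 mm over their backs; the gripper's body (76 mm by 85 mm) begins 54 mm behind the grasp point. The pads swing forward as they close: fully open they stand 13 mm farther back than shut.
Start: joints at [1.031, 0.22, 1.526, -0, 1.395, -0.126], TCP at [251.305, 572.243, 303.9] pointing down, gripper open.
Joint ranges: [-2.98, 2.98], [-0.91, 2.08], [0.09, 2.57], [-1.24, 4.39], [0.2, 2.65], [-2.68, 2.68]. Speed limits (rad/s): [2.57, 2.57, 3.01, 3.14, 3.14, 3.14].

INTERFACE

Orientations are given as a unit quaternion [w, x, y, z].
In Python, from plant import r gives the robot as it stands. Calls block until the motion is done:
- r.movep(position, orientation): joint-space move of the TCP to a pose.
- r.move_straight(position, ori=None, max_speed=150, until_force=None): straight line of the TCP; ori=None keeps the orientation; max_speed is the mean speed in mm/s. With until_force (N) it stops when the force on the tool has changed by that much, and returns True; else False.
- r.move_j(angles): joint-space move.
- r.move_gripper(opening, newtons=None): finger opening in mm; newtons is the grip in N (None keeps the last); returns when the fingers have stopped.
- r.wait(seconds).
- r.ik(position, orientation): joint angles nearest the present ones, or None.
- r.read_state(): the state.
- r.read_camera(name): name is "scene" or "top" or "wrist"; returns the picture (400x640x3 uint8, blue, green, red); there is no depth.
- r.camera_model(name): a dict with "mtx" (3x3 intrinsics, pixels), "rvec" (rotation vector, rad) and "tvec" (3), from world to camera coordinates, as OpenCV has them. Camera axes: x right, y down, z forward; pixel columns grow to the right and rows downward; lengths in mm; the calibration is good to about 2 mm. The wrist camera is an equidistant fisheye: a pixel r from the principal point sees the ray r / f radians off the axis. A picture is of the moment at which its call begins: read the wrist's pose just before it. camera_model takes no time and is no camera call; for the wrist camera it gives the pose at the moment of the call.
A pose or a line that the arm cannot do raises r.Unreachable and nothing moves.
- r.job_done(): hands the job in; it is judged then, once.
The state is a dict: "clock": time; "joint_positions": joint angles; "joint_vel": joint speeds; "joint_torque": joint torques, N m; "eef_pos": TCP position; "ee_rot": TCP orientation; "force": force on the tool from outside, world axes, zero at the start; "moment": the same for the moment, N m; "width": finger opening in mm; "finger_force": force on a finger pad.
Only numpy, scipy, OpenCV 4.12 (cv2) and the standard library are available. Lean on these libraries where they do the work, as an engineer would, in place of code of your own. Each camera call takes 0.05 s, during which the arm holds its last target. There are 200 camera calls.

TASK

Get the parts washer going with the next batch: any jaw still lying in the wash tray is clean and goes in the grey drip tray, and every dirty jaw on the bench goes in the wash tray, all lying flat on their undersides on the tray floors. Lower the lift-off gate from its wooden stand onto the two hinge pins until both knuckles are fully home, and leave it shut across the open end of the wash tray. Only when all that is done, press the long start bar fully down near its middle so that both ends go down evenly, let it come up again, and leave the other tools on the bench where they are.

Things in the scene. Friction and masses are not known exactly. Their poses are not given: they have to be found in the camera images.
- washer: Fixed parts washer: green base, steel wash tray open on top. Origin: at bench height under the tray's middle. Tray inside x -98 to +98, y -125 to +125 mm; floor 45, wall tops 105 above the bench; walls 4. Closed on three sides; the mouth is its -y end, with a 16 mm high sill. In front (-x) a green ledge 58 mm high, x -158 to -102, y -110 to +110, carries the start bar.
- pin_low (a point): Foot of the lower hinge pin on its axis, at the top of its bracket: washer (114, -141, 12) mm, outside the far corner of the mouth. Pins point straight up, 10 mm in diameter, 16 tall, the top 5 tapered to 4. Brackets 6 mm thick, 18 wide, reach out from the tray's corner (from +y).
- pin_high (a point): Foot of the upper hinge pin, 66 mm straight above pin_low, same size. To get on, the gate is held 20 to 28 mm above its seated height, so that the lower knuckle passes over the lower pin and under the upper bracket, brought in level from outside (-y), then lowered.
- gate_stop (a point): Where gate_free lies, seen from above, when the gate is shut: washer (-96, -141, 61) mm. The near jamb of the mouth there stops the gate 3 mm farther in.
- gate: Loose lift-off gate, 0.5 kg: upright steel panel, x -102 to +96, 14 mm thick (y), 110 high. Origin: mid-plane of the underside, below the lifting tab; x towards the knuckles. Two knuckles, 24 mm wide and high, with 14 mm square bores at x=+112. Starts upright in the stand. Hung and shut its axes are the washer's and its origin is at washer (2, -141, 6) mm; it turns freely.
- gate_tab (a point): Top middle of the gate's lifting tab, a flat plate 70 mm long (along the gate's x), 12 mm thick, rising 31 mm above the panel's top edge; 141 mm above the gate's underside, and the gate balances under it.
- knuckle_low (a point): Centre of the lower knuckle's bore at its lower end, gate (112, 0, 6) mm. Seated, it meets pin_low.
- knuckle_high (a point): Centre of the upper knuckle's bore at its lower end, gate (112, 0, 72) mm. Seated, it meets pin_high.
- gate_free (a point): Free edge of the gate, half-way up, gate (-98, 0, 55) mm.
- stand: Fixed wooden plate stand: base 140 x 90 x 12 mm, three ribs 48 mm high along its x with two 20 mm wide slots between. Origin: centre of its underside. The gate stands in the slot at y=-17; a spare blanking plate (fixed, 120 x 8 mm, up to 97 mm high) fills the one at y=+17.
- drip_tray: Fixed grey plastic drip tray, inside 120 mm (x) by 160 mm (y), floor 5 mm and rim 22 mm above the bench. Origin: centre of its underside.
- bar_mid (a point): Middle of the top face of the start bar, a black bar 200 mm long (along the washer's y) and 28 mm wide, on the front ledge at washer (-130, 0, 82) mm when up. It floats on two spring plungers.
- bar_travel (a joint): Travel of the middle of the start bar: 0 up, grows as it is pressed, stop at 0.008 m. A spring pushes back with 1 N at first and 8 N at full travel; it comes up by itself.
- bar_tip (a joint): End-to-end tip of the start bar: 0 level, positive when the washer's -y end is the lower one, at most 0.1 rad either way. Spring 8 N m/rad: a press 35 mm off the middle tips it about 0.03 rad.
- jaw_1: Aluminium soft chuck jaw, 0.3 kg: block 84 x 36 x 26 mm with a step 52 x 36 x 14 on top at its +x end. Origin: centre of its underside; x along its length, y across its 36 mm width, z up as it lies. Dirty, lies on the bench; two to four dirty jaws are there (None if absent).
- jaw_2: Aluminium soft chuck jaw, 0.3 kg: block 84 x 36 x 26 mm with a step 52 x 36 x 14 on top at its +x end. Origin: centre of its underside; x along its length, y across its 36 mm width, z up as it lies. Dirty, lies on the bench; two to four dirty jaws are there (None if absent).
- jaw_3: Aluminium soft chuck jaw, 0.3 kg: block 84 x 36 x 26 mm with a step 52 x 36 x 14 on top at its +x end. Origin: centre of its underside; x along its length, y across its 36 mm width, z up as it lies. Dirty, lies on the bench; two to four dirty jaws are there (None if absent).
- jaw_4: Aluminium soft chuck jaw, 0.3 kg: block 84 x 36 x 26 mm with a step 52 x 36 x 14 on top at its +x end. Origin: centre of its underside; x along its length, y across its 36 mm width, z up as it lies. Dirty, lies on the bench; two to four dirty jaws are there (None if absent).
- washed_1: Aluminium soft chuck jaw, 0.3 kg: block 84 x 36 x 26 mm with a step 52 x 36 x 14 on top at its +x end. Origin: centre of its underside; x along its length, y across its 36 mm width, z up as it lies. Clean, starts in the wash tray; none, one or two are there (None if absent).
- washed_2: Aluminium soft chuck jaw, 0.3 kg: block 84 x 36 x 26 mm with a step 52 x 36 x 14 on top at its +x end. Origin: centre of its underside; x along its length, y across its 36 mm width, z up as it lies. Clean, starts in the wash tray; none, one or two are there (None if absent).
- chuck_key: Loose thing that is not part of the job: T-handled steel chuck key, 120 x 100 mm, 14 mm high, on the bench between the washer's mouth and the stand.
- bush: Loose thing that is not part of the job: dark round steel bush, 56 mm in diameter and 75 mm high, in front of the start bar.
Things that resemble listed ones, but are neither listed nor needed, are in the scene too. Leave any green or turquoise look-alike of the jaw_1 alone.

How it is judged (in metres and radians):
On the way, in this order (a step that is already met when the one before it is completed fails the run):
1. the gate hangs on both hinge pins, both knuckles fully down (distance between knuckle_low and pin_low below 0.006 m and distance between knuckle_high and pin_high below 0.006 m), for 0.3 s.
2. with the gate hung and shut, the clean jaws in the drip tray and the dirty ones in the wash tray, the start bar is pressed at least 6 mm down, level within 0.03 rad (all of step 1 and value of joint bar_travel above 0.006 m and value of joint bar_tip between -0.03 and 0.03 rad and horizontal distance between gate_free and gate_stop below 0.016 m and x of jaw_1 in the frame of washer between -0.096 and 0.096 m and y of jaw_1 in the frame of washer between -0.123 and 0.123 m and z of jaw_1 in the frame of washer between 0.039 and 0.053 m and angle between each of jaw_1, jaw_2, jaw_3, jaw_4, washed_1, washed_2's own z axis and vertical below 0.2 rad and x of jaw_2 in the frame of washer between -0.096 and 0.096 m and y of jaw_2 in the frame of washer between -0.123 and 0.123 m and z of jaw_2 in the frame of washer between 0.039 and 0.053 m and x of jaw_3 in the frame of washer between -0.096 and 0.096 m and y of jaw_3 in the frame of washer between -0.123 and 0.123 m and z of jaw_3 in the frame of washer between 0.039 and 0.053 m and x of jaw_4 in the frame of washer between -0.096 and 0.096 m and y of jaw_4 in the frame of washer between -0.123 and 0.123 m and z of jaw_4 in the frame of washer between 0.039 and 0.053 m and x of washed_1 in the frame of drip_tray between -0.062 and 0.062 m and y of washed_1 in the frame of drip_tray between -0.082 and 0.082 m and z of washed_1 in the frame of drip_tray between -0.001 and 0.013 m and x of washed_2 in the frame of drip_tray between -0.062 and 0.062 m and y of washed_2 in the frame of drip_tray between -0.082 and 0.082 m and z of washed_2 in the frame of drip_tray between -0.001 and 0.013 m), for 0.1 s.
At the end, for the whole second after the job is handed in: Every dirty jaw lies on the wash tray's floor and every clean one on the drip tray's floor, underside down within 0.2 rad; both gate knuckles are within 6 mm of their pins' feet; the gate's free edge is within 16 mm of its shut place; the start bar is up again (under 2 mm); all is at rest (all of step 1 and horizontal distance between gate_free and gate_stop below 0.016 m and x of jaw_1 in the frame of washer between -0.096 and 0.096 m and y of jaw_1 in the frame of washer between -0.123 and 0.123 m and z of jaw_1 in the frame of washer between 0.039 and 0.053 m and angle between each of jaw_1, jaw_2, jaw_3, jaw_4, washed_1, washed_2's own z axis and vertical below 0.2 rad and x of jaw_2 in the frame of washer between -0.096 and 0.096 m and y of jaw_2 in the frame of washer between -0.123 and 0.123 m and z of jaw_2 in the frame of washer between 0.039 and 0.053 m and x of jaw_3 in the frame of washer between -0.096 and 0.096 m and y of jaw_3 in the frame of washer between -0.123 and 0.123 m and z of jaw_3 in the frame of washer between 0.039 and 0.053 m and x of jaw_4 in the frame of washer between -0.096 and 0.096 m and y of jaw_4 in the frame of washer between -0.123 and 0.123 m and z of jaw_4 in the frame of washer between 0.039 and 0.053 m and x of washed_1 in the frame of drip_tray between -0.062 and 0.062 m and y of washed_1 in the frame of drip_tray between -0.082 and 0.082 m and z of washed_1 in the frame of drip_tray between -0.001 and 0.013 m and x of washed_2 in the frame of drip_tray between -0.062 and 0.062 m and y of washed_2 in the frame of drip_tray between -0.082 and 0.082 m and z of washed_2 in the frame of drip_tray between -0.001 and 0.013 m and value of joint bar_travel below 0.002 m and linear speed of each of jaw_1, jaw_2, jaw_3, jaw_4, washed_1, washed_2, gate below 0.02 m/s); the robot touches nothing.
It fails at once if the start bar is pressed more than 5 mm down while the gate is not on its pins, a dirty jaw is still out on the bench or a clean one is not at the drip tray (value of joint bar_travel above 0.005 m and (distance between knuckle_low and pin_low above 0.012 m or distance between knuckle_high and pin_high above 0.012 m or horizontal distance between any of jaw_1, jaw_2, jaw_3, jaw_4 and washer above 0.2 m or horizontal distance between any of washed_1, washed_2 and drip_tray above 0.15 m)).
It fails at once if the start bar is pressed lop-sided: tipped more than 0.07 rad (value of joint bar_tip above 0.07 rad or value of joint bar_tip below -0.07 rad).
It fails at once if a tool that is not part of the job is moved more than 40 mm (distance of any of chuck_key, bush from where it was at the start of the episode above 0.04 m).
Of jaw_1, jaw_2, jaw_3, jaw_4, washed_1, washed_2 only 4 to 6 are there at a start; the rules pass over those that are not, and their reading is None.
At some moment in a run one of jaw_1, jaw_2, jaw_3, jaw_4, washed_1, washed_2 may be knocked a few centimetres aside while the robot is not near it.
It also fails if it takes over 210 s, if anything falls off the work surface, if the arm or the gripper's body presses on something with over 40 N, if the wrist force passes 120 N, or if a joint passes its speed limit or range.

## Working session

There is one attempt and no reset: what is moved stays moved. The work goes in short steps, each a Python script; the robot and the scene stay as the last script left them, time stands still between calls to the robot, and variables do not carry over. Pictures are saved under pics/ and viewed, at most 14 in all, crops included, and the job is handed in when it is done.

```bash
ls; mkdir -p pics
python3 - <<'E'
from plant import r
import cv2,numpy as np
a={}
for n in("scene","top"):
    im=r.read_camera(n);cv2.imwrite(f"pics/{n}0.png",im)
    m=r.camera_model(n);print(n,np.round(m["mtx"],1).tolist(),np.round(m["rvec"],4),np.round(m["tvec"],1))
print(r.finger_overhang,r.read_state())
E
```

```text
pics
scene [[509.7, 0.0, 328.8], [0.0, 509.7, 206.6], [0.0, 0.0, 1.0]] [ 2.2408  1.0849 -0.3948] [-356.6 -211.5 1839.5]
top [[466.4, 0.0, 316.0], [0.0, 466.4, 198.7], [0.0, 0.0, 1.0]] [ 2.1849 -2.1756  0.0434] [  64.4  517.6 1576.4]
72.6 {'clock': 0.1, 'joint_positions': array([ 1.03091511e+00,  2.21167918e-01,  1.52751396e+00,  1.23484143e-05,
        1.39466417e+00, -1.26126044e-01]), 'joint_vel': array([ 8.34913555e-04, -2.82893055e-03, -3.50217991e-03,  3.10543869e-04,
       -5.76810262e-04, -1.68221302e-05]), 'joint_torque': array([ 1.22045323e-03, -4.98239958e+01, -3.90549088e+01, -7.92839774e-05,
        5.47642776e-03, -1.17380164e-04]), 'eef_pos': array([251.08208584, 571.89550287, 302.88657818]), 'ee_rot': array([-2.92320232e-04,  2.05406056e-01,  9.78676445e-01, -8.26545637e-04]), 'force': array([-0.38443221, -0.51685013, -0.76945125]), 'moment': array([-0.01665934, -0.04478037,  0.0166086 ]), 'finger_force': 0.0, 'width': 85.20138693531923}
```

View pics/scene0.png

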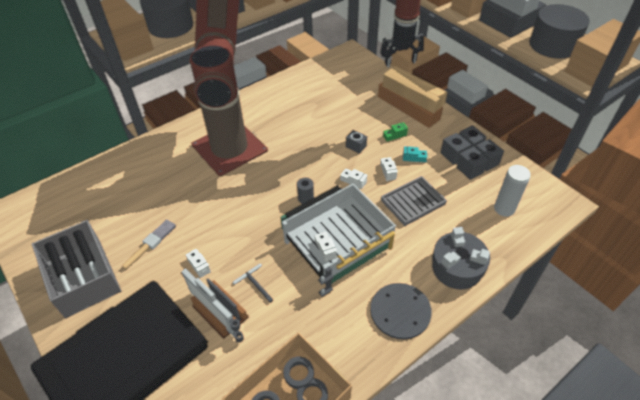

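View pics/top0.png

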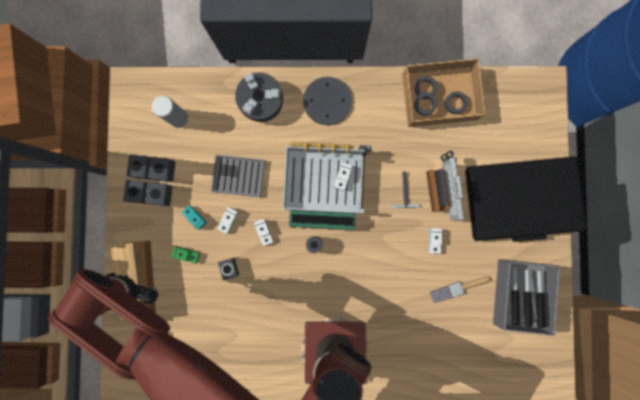

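The top view shows white jaws at (228,221), (264,232) and (435,240) on the bench, and one at (343,174) in the wash tray. Green and turquoise look-alikes are at (186,254) and (194,217). The chuck at (260,95) has white-grey jaws fixed to it. The gate is in its stand at (450,185), the drip tray at (238,176). Next I'll get coarse positions and take wrist views.

```bash
cat > h.py <<'E'
import numpy as np,cv2
from plant import r
def P(pts,m,fish=False):
    p=cv2.Rodrigues(np.array(m["rvec"],float))[0]@np.atleast_2d(pts).T.astype(float)+np.array(m["tvec"],float).reshape(3,1)
    K=np.array(m["mtx"])
    if fish:
        rr=np.hypot(p[0],p[1]);k=np.arctan2(rr,p[2])/np.maximum(rr,1e-9);x,y=p[0]*k,p[1]*k
    else: x,y=p[0]/p[2],p[1]/p[2]
    return np.stack([K[0,0]*x+K[0,2],K[1,1]*y+K[1,2]],1)
def ray(px,m,fish=False):
    R=cv2.Rodrigues(np.array(m["rvec"],float))[0];K=np.array(m["mtx"]);px=np.atleast_2d(px).astype(float)
    x=(px[:,0]-K[0,2])/K[0,0];y=(px[:,1]-K[1,2])/K[1,1]
    if fish:
        t=np.hypot(x,y);s=np.sin(t)/np.maximum(t,1e-9);d=np.stack([x*s,y*s,np.cos(t)],1)
    else: d=np.stack([x,y,np.ones_like(x)],1)
    return -R.T@np.array(m["tvec"],float).ravel(), d@R
def onplane(px,z,m,fish=False):
    o,d=ray(px,m,fish);z=np.broadcast_to(z,(len(d),));return o+d*((z-o[2])/d[:,2])[:,None]
def Q(yaw):  # tool down; closing line (tool y) at world angle yaw
    yaw=(yaw+np.pi/2)%np.pi-np.pi/2
    a=yaw+np.pi/2  # rotate about z after flip about x: tool y=-Ry => angle a... 
    return np.array([0,np.cos(a/2),np.sin(a/2),0])
def wrist(name):
    m=r.camera_model("wrist");im=r.read_camera("wrist");cv2.imwrite(f"pics/{name}.png",im)
    np.savez(f"pics/{name}.npz",**{k:np.array(m[k]) for k in("mtx","rvec","tvec")});return im,m
def load(name): return cv2.imread(f"pics/{name}.png"),dict(np.load(f"pics/{name}.npz"))
E
python3 - <<'E'
from h import *
m=r.camera_model("top")
px=[(228,221),(264,232),(435,240),(343,174),(288,148),(368,152),(288,208),(362,210),(238,176),(432,190),(455,185),(314,243),(405,190)]
print(np.round(onplane(px,[40,40,40,85,105,105,105,105,20,48,110,75,10],m),0).tolist())
for y in(0,.5,np.pi/2):
    w=Q(y);R=cv2.Rodrigues(np.pi*w[1:])[0];print(y,R[:,1],R[:,2])
s=r.read_state();print(np.round(s["ee_rot"],3));m=r.camera_model("wrist");print(m,ray([(320,200)],m,True))
im=cv2.imread("pics/top0.png")[130:290,180:480];cv2.imwrite("pics/c1.png",cv2.resize(im,None,fx=2.6,fy=2.6,interpolation=cv2.INTER_CUBIC))
E
```

```text
[[440.0, 362.0, 40.0], [403.0, 240.0, 40.0], [380.0, -331.0, 40.0], [595.0, -23.0, 85.0], [677.0, 157.0, 105.0], [664.0, -103.0, 105.0], [482.0, 155.0, 105.0], [476.0, -83.0, 105.0], [594.0, 335.0, 20.0], [546.0, -321.0, 48.0], [557.0, -380.0, 110.0], [369.0, 71.0, 75.0], [549.0, -237.0, 10.0]]
0 [1.00000000e+00 2.22044605e-16 8.65956056e-17] [ 8.65956056e-17 -8.65956056e-17 -1.00000000e+00]
0.5 [ 8.77582562e-01  4.79425539e-01 -1.64087537e-16] [-2.76618182e-16  1.64087537e-16 -1.00000000e+00]
1.5707963267948966 [ 0.0000000e+00 -1.0000000e+00  1.2246468e-16] [ 0.0000000e+00 -1.2246468e-16 -1.0000000e+00]
[-0.     0.205  0.979 -0.001]
{'mtx': array([[309.70691629,   0.        , 316.83146719],
       [  0.        , 309.70691629, 200.74984022],
       [  0.        ,   0.        ,   1.        ]]), 'rvec': array([-2.40132759, -1.56557147, -0.24766506]), 'tvec': array([-624.19844173,  -38.16530205,  380.87067417])} (array([177.21515129, 604.45358037, 373.3274899 ]), array([[ 0.28533699, -0.11569351, -0.95141884]]))
```

View pics/c1.png

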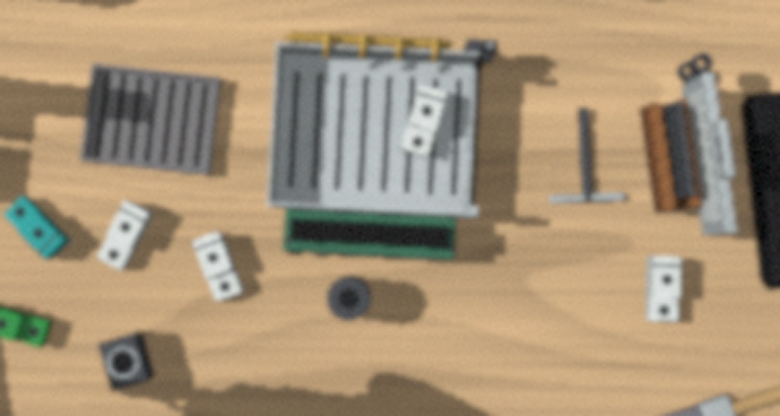

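Candidates: the white stepped jaws at top (228,221), (264,232) and (435,240) are on the bench, so dirty. White (343,174) is in the wash tray, so clean. Turquoise (194,217) and green (186,254) are look-alikes, and the enlarged crop confirms the colours. Next, wrist views from closer.

```bash
python3 - <<'E'
from h import *
for n,p,y in(("wL",(480,260,320),0),("wC",(570,0,330),0),("wR",(480,-360,330),0)):
    try: r.movep(p,Q(y))
    except r.Unreachable as e: print(n,e);continue
    r.wait(.2);im,m=wrist(n);print(n,r.read_state()["clock"],np.round(-cv2.Rodrigues(m["rvec"])[0].T@m["tvec"].ravel()))
E
python3 -c "
import cv2,numpy as np
a=[cv2.imread(f'pics/{n}.png') for n in('wL','wC','wR')]
cv2.imwrite('pics/m1.png',np.vstack(a[:1]));cv2.imwrite('pics/m2.png',cv2.resize(np.hstack(a[1:]),(800,250)))"
```

```text
wL 1.7917 [479. 341. 390.]
wC 3.1083 [569.  82. 400.]
wR 4.7417 [ 480. -279.  401.]
```

View pics/wC.png

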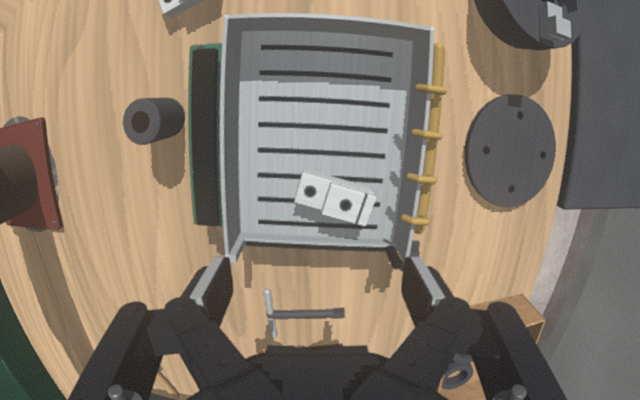

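View pics/wR.png

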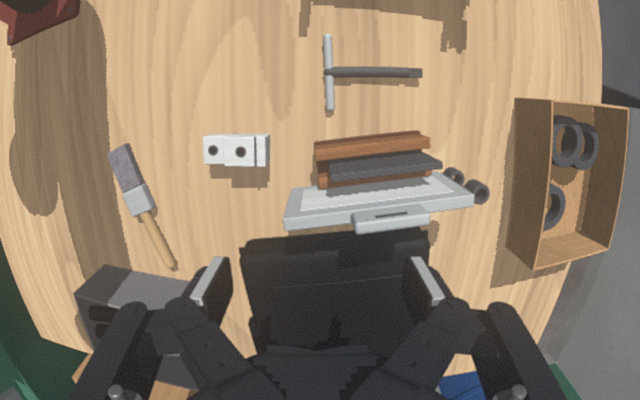

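In wC the clean jaw is at about (335,198), the tray outline runs from (226,15) to (432,30), and the key is at (305,313). In wR a dirty jaw is at (236,150), the gate panel's top edge runs (285,220)–(470,190) with the tab at (390,218), and the knuckles are at (455,175)/(477,190). Now I'll segment the jaws.

```bash
cat >> h.py <<'E'
def jaws(im,m,zfloor,fish=True,vmin=185):
    hsv=cv2.cvtColor(im,cv2.COLOR_BGR2HSV)
    k=((hsv[...,2]>vmin)&(hsv[...,1]<28)).astype(np.uint8)
    k=cv2.morphologyEx(k,cv2.MORPH_CLOSE,np.ones((5,5)))
    out=[]
    for c in cv2.findContours(k,cv2.RETR_EXTERNAL,cv2.CHAIN_APPROX_NONE)[0]:
        if cv2.contourArea(c)<200: continue
        w=onplane(c[:,0,:],zfloor+35,m,fish)[:,:2].astype(np.float32)
        (cx,cy),(a,b),_=q=cv2.minAreaRect(w);B=cv2.boxPoints(q)
        e=max((B[1]-B[0],B[2]-B[1]),key=np.linalg.norm)
        if 60<max(a,b)<115 and 25<min(a,b)<60:
            out.append((round(cx,1),round(cy,1),round(float(np.arctan2(e[1],e[0])%np.pi),3),round(max(a,b)),round(min(a,b)),tuple(c[:,0].mean(0).round().astype(int).tolist())))
    return out
E
python3 - <<'E'
from h import *
for n in("wL","wC","wR"):
    im,m=load(n)
    for z in(0,45): print(n,z,*jaws(im,m,z),sep="\n  ")
t=cv2.imread("pics/top0.png");m=r.camera_model("top");print(*jaws(t,m,0,False,175),sep="\n")
im,_=load("wC");cv2.imwrite("pics/c2.png",cv2.resize(im[0:290,180:450],None,fx=2.05,fy=2.05,interpolation=cv2.INTER_CUBIC))
im,_=load("wL");cv2.imwrite("pics/c3.png",im)
E
```

```text
wL
  0
  (403.2, 246.1, 0.35, 79, 38, (256, 183))
  (442.5, 368.4, 2.667, 80, 35, (286, 80))
wL
  45
  (412.7, 258.1, 0.35, 69, 33, (256, 183))
  (447.1, 365.0, 2.667, 70, 31, (286, 80))
wC
  0
  (965.1, -133.6, 1.569, 111, 38, (549, 255))
  (542.0, 40.1, 0.172, 113, 40, (291, 140))
wC
  45
  (916.3, -107.1, 1.569, 97, 33, (549, 255))
  (545.3, 45.2, 0.172, 99, 35, (291, 140))
wR
  0
  (379.6, -332.6, 3.107, 83, 39, (236, 149))
wR
  45
  (392.0, -326.0, 3.107, 72, 34, (236, 149))
(376.4, -331.8, 3.132, 80, 40, (435, 241))
(403.1, 245.0, 0.392, 83, 35, (263, 232))
(443.6, 367.9, 2.736, 82, 34, (227, 220))
```

View pics/c2.png

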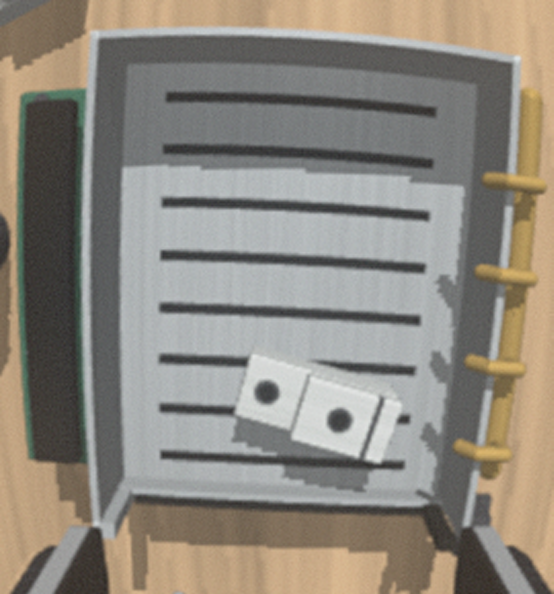

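View pics/c3.png

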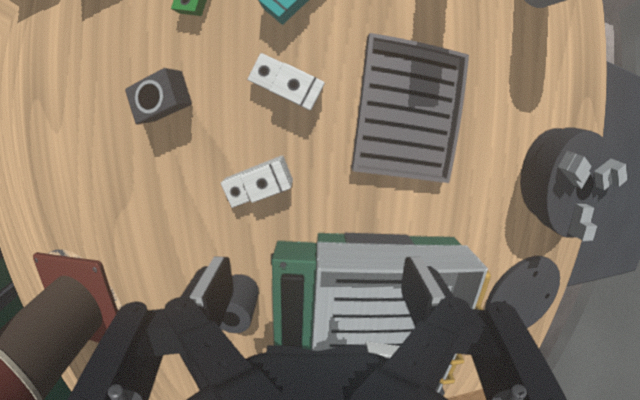

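In c2 the tray's wall-top corners are at (95,33), (518,57) and (100,535). The clean jaw's top corners are (253,352), (400,398), (377,465) and (236,412). c3 shows the two dirty jaws at (256,183) and (286,80), with drip tray rim corners at (370,35), (467,53), (352,168) and (447,182).

Run:
```python
from h import *
from scipy.optimize import least_squares
im,m=load("wC");f=lambda L:np.array(L)/2.05+[180,0]
px=f([(95,33),(518,57),(100,535),(28,100),(30,460),(82,100)])
L=np.array([(-102,129,105),(102,129,105),(-102,-129,105),(-144,100,82),(-144,-100,82),(-116,100,82)],float)
W=onplane(px,L[:,2],m,True)[:,:2]
def tf(p): c,s=np.cos(p[2]),np.sin(p[2]);return L[:,:2]@np.array([[c,s],[-s,c]])+p[:2]
s=least_squares(lambda p:(tf(p)-W).ravel(),[570,20,0],loss="soft_l1",f_scale=3);print("washer",s.x.round(3),(tf(s.x)-W).round(1).tolist())
p=onplane(f([(253,352),(400,398),(377,465),(236,412)]),[71,85,85,71],m,True)[:,:2]
print("clean",p.round().tolist(),p.mean(0))
im,m=load("wL");d=onplane([(370,35),(467,53),(352,168),(447,182)],22,m,True)[:,:2];print("drip",d.round().tolist(),d.mean(0))
```

```text
washer [ 5.76717e+02  3.89580e+01 -5.00000e-02] [[-0.2, 0.8], [3.3, -0.5], [-1.9, 0.9], [-0.5, -0.6], [2.7, -2.2], [-2.5, 1.4]]
clean [[554.0, 8.0], [631.0, -14.0], [621.0, -52.0], [544.0, -26.0]] [587.77472955 -20.96506324]
drip [[541.0, 425.0], [667.0, 416.0], [521.0, 263.0], [648.0, 247.0]] [594.14258236 337.82011355]
```

```bash
cat >> h.py <<'E'
H=260
def pick(x,y,jy,zf,off=4):
    x,y=x+off*np.cos(jy),y+off*np.sin(jy);q=Q(jy+np.pi/2)
    r.move_gripper(80);r.movep([x,y,H],q);r.move_straight([x,y,zf+80],max_speed=200)
    r.move_gripper(20,60);s=r.read_state();print("grip",round(s["width"],1),s["finger_force"],s["clock"])
    r.move_straight([x,y,H],max_speed=250);print("held",round(r.read_state()["width"],1))
def place(x,y,jy,zf,w=58):
    q=Q(jy+np.pi/2);r.movep([x,y,H],q);r.move_straight([x,y,zf+100],max_speed=200)
    print("contact",r.move_straight([x,y,zf+79],max_speed=40,until_force=8),r.read_state()["eef_pos"][2]-zf)
    r.move_gripper(w);r.move_straight([x,y,H],max_speed=250)
W=(576.7,39.0,-.05)
def wt(x,y): c,s=np.cos(W[2]),np.sin(W[2]);return W[0]+c*x-s*y,W[1]+s*x+c*y
E
python3 - <<'E'
from h import *
pick(588,-21,-.30,45); place(594,338,np.pi/2-.1,5)
im,m=wrist("d1");print(r.read_state()["clock"])
pick(403,246,.35,0); x,y=wt(0,80); place(x,y,W[2],45)
im,m=wrist("d2");print(r.read_state()["clock"]);r.read_camera
cv2.imwrite("pics/s1.png",r.read_camera("top"))
a=np.hstack([cv2.imread("pics/d1.png"),cv2.imread("pics/d2.png")]);cv2.imwrite("pics/m1.png",cv2.resize(a,(800,250),interpolation=cv2.INTER_AREA))
E
```

```text
grip 35.1 61.92908763885498 7.6333
held 35.3
contact True 81.39402167044312
12.6833
grip 35.4 61.489418148994446 15.5833
held 35.4
contact True 85.99699929197067
21.2583
```

View pics/m1.png

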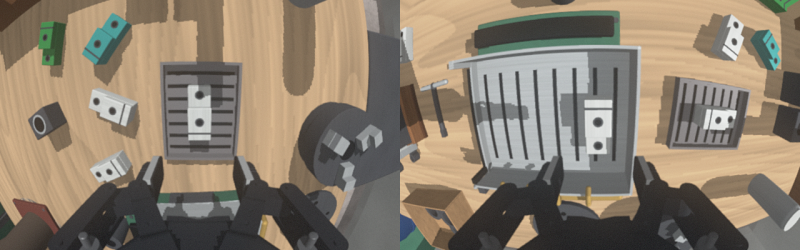

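The clean jaw lies flat in the drip tray and the first dirty jaw flat in the wash tray. Next, the other two.

Run:
```python
from h import *
r.movep([480,330,300],Q(0));r.wait(.1);im,m=wrist("e1");J=[j for j in jaws(im,m,0) if 415<j[0]<475 and 320<j[1]<420];print(J)
if len(J)==1:
    j=J[0];pick(j[0],j[1],j[2],0); place(*wt(0,12),W[2],45)
r.movep([400,-380,300],Q(0));r.wait(.1);im,m=wrist("e2");J=[j for j in jaws(im,m,0) if 330<j[0]<450 and -400<j[1]<-270];print(J)
if len(J)==1:
    j=J[0];pick(j[0],j[1],j[2],0); place(*wt(0,-58),W[2],45)
im,m=wrist("e3");print(r.read_state()["clock"])
# view gate from above with camera on +x side
r.move_gripper(80)
r.movep([500,-370,300],Q(-np.pi/2));r.wait(.2);wrist("g1");print(r.read_state()["clock"])
a=np.hstack([cv2.imread("pics/e3.png"),cv2.imread("pics/g1.png")]);cv2.imwrite("pics/m2.png",cv2.resize(a,(800,250),interpolation=cv2.INTER_AREA))
```

```text
[(442.2, 368.6, 2.654, 81, 37, (284, 141))]
grip 35.3 61.642733216285706 25.9417
held 34.9
contact True 81.08282580876518
[(377.2, -333.6, 3.116, 82, 37, (297, 135))]
grip 34.7 61.10764682292938 35.475
held 35.0
contact True 81.10791036785577
40.0417
42.7833
```

View pics/m2.png

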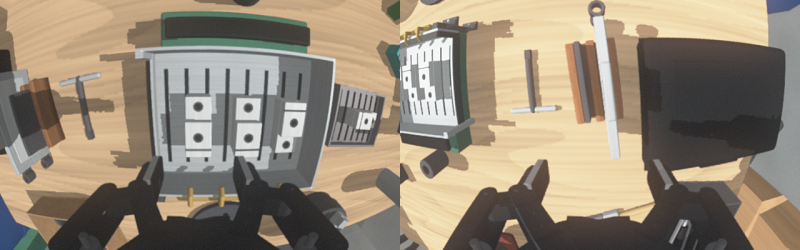

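All three dirty jaws are flat in the wash tray, at (198,125), (248,125) and (293,125) in the left half. The right half shows the gate panel edge-on at (605,80). Now a full-size view of g1.

Run:
```python
from h import *
im,m=load("g1");cv2.imwrite("pics/g1c.png",cv2.resize(im[0:270,260:400],None,fx=2.2,fy=2.2,interpolation=cv2.INTER_CUBIC))
```

```text
(no output)
```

View pics/g1c.png

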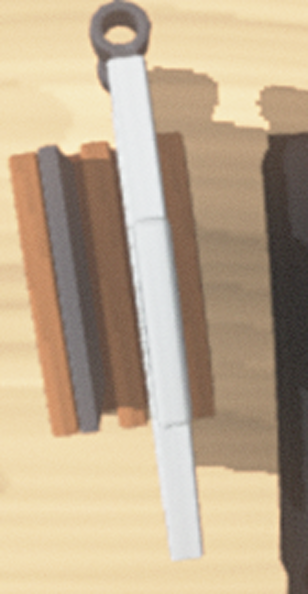

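g1c shows the gate edge-on with the knuckle bore at crop (119,32). The panel ends are at (126,57) and (187,557), and the tab ends at (150,217) and (172,425).

Run:
```python
from h import *
im,m=load("g1");px=np.array([(119,32),(126,57),(187,557),(150,217),(172,425)])/2.2+[260,0]
p=onplane(px,[108,122,122,153,153],m,True);print(p.round(1).tolist())
v=p[1]-p[2];print(np.linalg.norm(v),np.arctan2(v[1],v[0]),np.linalg.norm(p[3]-p[4]))
im,m=load("e3");print(jaws(im,m,45))
```

```text
[[655.9, -366.7, 108.0], [642.0, -369.3, 122.0], [447.8, -394.3, 122.0], [582.1, -376.8, 153.0], [513.8, -384.6, 153.0]]
195.87875532575327 0.12803502648555545 68.72401137833485
[(584.5, 118.8, 3.077, 77, 42, (465, 203))]
```

```bash
python3 - <<'E'
from h import *
q=Q(.125-np.pi/2);x,y=548,-381
r.move_gripper(45);r.movep([x,y,260],q);print(r.move_straight([x,y,197.5],max_speed=100,until_force=10),r.read_state()["eef_pos"])
r.move_gripper(5,110);s=r.read_state();print(s["width"],s["finger_force"],s["eef_pos"],s["force"])
r.move_straight([x,y,315],max_speed=100);s=r.read_state();print(s["width"],s["force"],s["moment"],s["clock"])
# approach: pose 60 mm out from hung
X,Y=wt(2,-205);print(X,Y,wt(114,-141))
r.move_straight([X,Y,315],Q(W[2]-np.pi/2),max_speed=150)
r.move_straight([X,Y,197.5-12+6+24],max_speed=100)
r.wait(.3);wrist("k1");s=r.read_state();print(s["eef_pos"],s["clock"],s["width"])
E
python3 -c "
import cv2;im=cv2.imread('pics/k1.png');cv2.imwrite('pics/k1c.png',cv2.resize(im[0:260,180:480],None,fx=2.3,fy=2.3,interpolation=cv2.INTER_CUBIC))"
```

```text
False [ 548.23025866 -381.27229503  198.10421619]
10.019414163765655 108.78384590148926 [ 548.50605985 -381.46125813  198.7465945 ] [ 0.23127501 -0.39180096  4.30558395]
10.12639355772204 [-0.78674663  0.50576385 -4.31235434] [ 0.02527125 -0.04571845 -0.02865275] 46.0833
568.4517708203009 -165.84376171950942 (np.float64(683.5104668178606), np.float64(-107.52141201254756))
[ 568.56453611 -165.88786646  215.85537361] 50.6917 9.696967226433145
```

View pics/k1c.png

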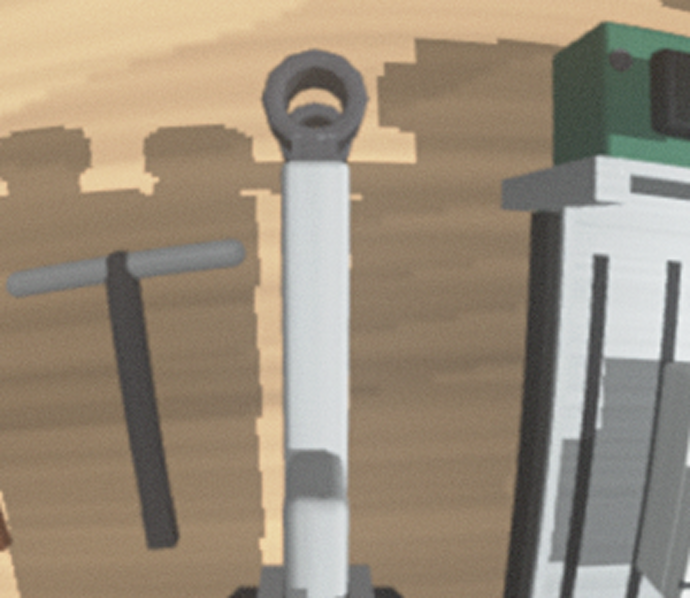

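The view shows the washer on the right and the knuckle at the top (315,95): my yaw wrap turned the gate by half a turn. I'll raise it and turn it back.

```bash
cat >> h.py <<'E'
def Qr(yaw):
    a=yaw+np.pi/2;return np.array([0,np.cos(a/2),np.sin(a/2),0])
YS=W[2]-np.pi/2
E
python3 - <<'E'
from h import *
X,Y=wt(2,-205)
r.move_straight([X,Y,325],max_speed=150)
for a in (2/3,1/3,0): 
    r.move_straight([X,Y,325],Qr(YS+a*np.pi),max_speed=60); print(r.read_state()["joint_positions"][5],r.read_state()["clock"])
r.move_straight([X,Y,215.5],max_speed=120)
r.wait(.3);wrist("k2");s=r.read_state();print(s["eef_pos"],s["clock"],s["width"],s["force"])
im=cv2.imread('pics/k2.png');cv2.imwrite('pics/k2c.png',cv2.resize(im[0:260,160:460],None,fx=2.3,fy=2.3,interpolation=cv2.INTER_CUBIC))
E
```

```text
-0.8915645320450087 52.775
0.15548416093624637 53.975
1.2026271482869966 55.175
[ 568.60445174 -165.92172317  215.94152994] 56.5833 9.93593289069158 [ 0.19890837 -0.35665104 -5.16429073]
```

View pics/k2c.png

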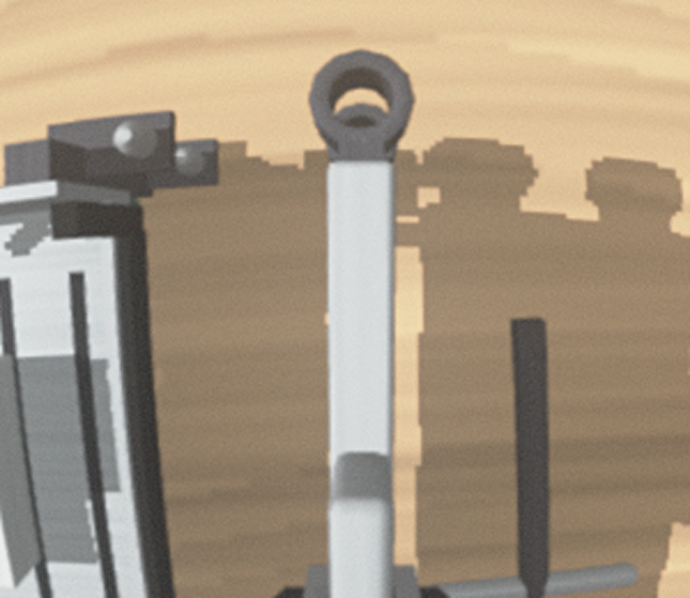

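The correct orientation now. The upper pin's top is at crop (127,136), the lower pin's at (185,157), and the bore of the upper knuckle at (361,90).

```bash
python3 - <<'E'
from h import *
im,m=load("k2");px=np.array([(127,136),(185,157),(361,90),(361,158),(361,118)])/2.3+[160,0]
p=onplane(px,[94,28,125.2,139.2,35.2+0],m,True);print(p.round(1).tolist(),wt(114,-141))
print(P([[*wt(114,-141),94],[*wt(114,-141),28]],m,True)*2.3-[368,0])
x=(.5+p[0,:2]*0);print("delta from bore to pin",(p[0]-p[2])[:2])
gx=np.array([np.cos(W[2]),np.sin(W[2])]);print("knuckle by kin",np.array([568.6,-165.9])+112*gx)
E
python3 - <<'E'
import cv2
im=cv2.imread('pics/k2.png');cv2.imwrite('pics/k2d.png',cv2.resize(im[30:90,155:350],None,fx=4.1,fy=4.1,interpolation=cv2.INTER_CUBIC))
E
```

```text
[[681.5, -107.3, 94.0], [682.1, -107.6, 28.0], [681.3, -171.3, 125.2], [664.0, -170.4, 139.2], [689.8, -171.7, 35.2]] (np.float64(683.5104668178606), np.float64(-107.52141201254756))
[[127.53721621 128.96521794]
 [184.61851858 153.27476583]]
delta from bore to pin [ 0.20076628 64.00851164]
knuckle by kin [ 680.46002916 -171.49766696]
```

View pics/k2d.png

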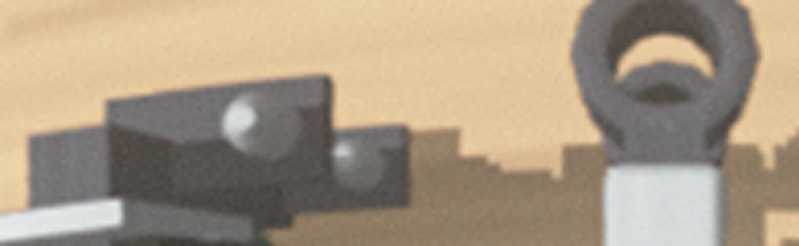

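Pin top at about (681.8,-106.3); bore at (681.3,-171.3). I'll move in level, then lower with force sensing.

Run:
```python
from h import *
x,y=569.0,-100.9
print(r.move_straight([x-.5,y-25,215.5],max_speed=80,until_force=10),r.move_straight([x,y,215.5],max_speed=25,until_force=6))
r.wait(.3);wrist("k3");s=r.read_state();print(s["eef_pos"],s["force"])
print(r.move_straight([x,y,206],max_speed=15,until_force=3));r.wait(.2);s=r.read_state();print(s["eef_pos"],s["force"],s["moment"])
```

```text
False False
[ 568.98036109 -100.96993144  215.49046737] [-0.37950667 -0.11011395 -4.74704106]
False
[ 569.09815081 -100.91320852  206.17623198] [-0.37504606  0.02380668 -4.9880839 ] [-0.02238708 -0.01672446 -0.06352923]
```

Already below the pin tips with no contact force. Continue.

Run:
```python
from h import *
x,y=569.0,-100.9
for z in(200,196,190.5):
    c=r.move_straight([x,y,z],max_speed=12,until_force=3);r.wait(.2);s=r.read_state();print(c,s["eef_pos"].round(1),s["force"].round(1),s["moment"].round(2))
    if c: break
```

```text
False [ 569.  -100.9  200. ] [ 0.5  0.2 -6. ] [ 0.01 -0.1   0.01]
False [ 569.  -100.9  196. ] [ 1.   0.3 -5.5] [-0.05 -0.14 -0.03]
True [ 568.5 -100.9  191.5] [-0.9 -0.7  5.9] [-0.09 -0.53 -0.1 ]
```

Run:
```python
from h import *
x,y=569.0,-100.9
r.move_gripper(30);r.move_straight([x,y,300],max_speed=120)
r.wait(.3);im,m=wrist("f1");s=r.read_state();print(s["clock"],s["eef_pos"])
r.movep([560,-60,330],Q(0));r.wait(.3);im2,m2=wrist("f2")
# expected projections when hung and shut
L=lambda gx,z:[*wt(2+gx,-141),z]
pts=[L(-102,116),L(96,116),L(-35,147),L(35,147),L(112,102)]
for mm,n in((m,"f1"),(m2,"f2")): print(n,P(pts,mm,True).round(0).tolist())
a=np.vstack([np.hstack([im,im2])]);cv2.imwrite("pics/m3.png",cv2.resize(np.hstack([im[0:300,150:450],im2[50:350,180:480]]),(800,400),interpolation=cv2.INTER_CUBIC))
```

```text
63.5667 [ 568.88619132 -100.85937855  299.57273233]
f1 [[319.0, 291.0], [319.0, 77.0], [319.0, 245.0], [319.0, 158.0], [319.0, 60.0]]
f2 [[230.0, 223.0], [421.0, 232.0], [292.0, 240.0], [369.0, 243.0], [431.0, 227.0]]
```

View pics/m3.png

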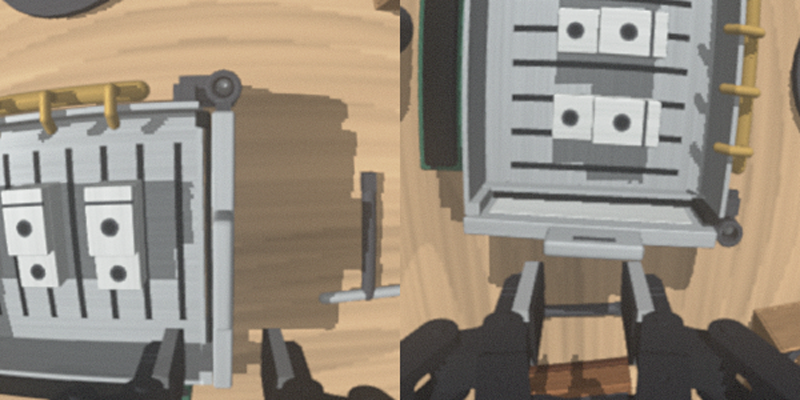

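The gate is hung and shut: panel ends are within 3 px of the predicted places, and the pin is in the upper bore at crop (225,87). Before pressing the bar, a numeric check of the jaws.

Run:
```python
from h import *
r.move_gripper(0)
x,y=wt(-130,0);q=Q(W[2]+np.pi/2)
r.movep([x,y,240],q);r.wait(.2)
t=r.read_camera("top");m=r.camera_model("top");im,mw=wrist("b1")
for v in(165,185,200): print(v,jaws(t,m,0,False,v)+jaws(t,m,45,False,v))
print(jaws(im,mw,5),jaws(im,mw,45))
f,f2=load("f2");e,e2=load("e3")
# dark-hole check of every jaw: two holes each, as circles of dark on white, drip and tray regions (top view)
hsv=cv2.cvtColor(t,cv2.COLOR_BGR2HSV);k=((hsv[...,2]>205)&(hsv[...,1]<25)).astype(np.uint8)
n,_,st,c=cv2.connectedComponentsWithStats(k)
for i in range(1,n):
    if st[i,4]>25 and 100<c[i,0]<570 and 60<c[i,1]<330: print(c[i].round(),st[i,2:],onplane(c[i],40,m).round())
```

```text
165 [(556.8, 355.4, 1.484, 81, 38, (231, 187)), (552.9, 346.2, 1.484, 79, 37, (231, 187))]
185 [(557.5, 355.2, 1.464, 79, 35, (231, 186)), (553.6, 346.0, 1.464, 76, 34, (231, 186))]
200 [(577.5, -17.0, 3.043, 96, 36, (341, 181)), (581.7, 54.7, 3.077, 103, 37, (320, 179)), (573.0, -15.5, 3.043, 93, 35, (341, 181)), (577.1, 54.1, 3.077, 101, 36, (320, 179))]
[(555.0, 351.9, 1.466, 67, 43, (557, 262))] []
[161. 105.] [ 19  19 274] [[835. 599.  40.]]
[300. 176.] [ 11  20 113] [[591. 120.  40.]]
[320. 166.] [11  3 27] [[626.  54.  40.]]
[320. 180.] [ 11  21 145] [[581.  54.  40.]]
[341. 176.] [10 11 86] [[592. -19.  40.]]
[230. 186.] [ 19  10 121] [[557. 359.  40.]]
[340. 187.] [11  9 67] [[556. -14.  40.]]
```

The clean jaw was knocked inside the drip tray to about (557,355). I'll check numerically from overhead that it's still flat and inside the rim.

Run:
```python
from h import *
r.movep([585,270,320],Q(0));r.wait(.3);im,m=wrist("v1")
for z in(-5,5,15): print(z,jaws(im,m,z))
hsv=cv2.cvtColor(im,cv2.COLOR_BGR2HSV)
# dark holes within jaw and the row profile through the jaw: grey tray vs wood by saturation
c=jaws(im,m,5)[0][-1];print(c)
for dv in(-25,0,25):
    row=hsv[c[1]+dv,c[0]-80:c[0]+140:4];print(dv,[(int(a[1]),int(a[2])) for a in row])
```

```text
-5 [(553.9, 354.9, 1.453, 85, 37, (291, 99))]
5 [(554.8, 354.8, 1.453, 82, 36, (291, 99))]
15 [(555.6, 354.6, 1.453, 80, 35, (291, 99))]
(291, 99)
-25 [(85, 184), (84, 195), (88, 201), (85, 197), (88, 182), (85, 186), (88, 192), (90, 185), (82, 202), (85, 200), (83, 205), (85, 192), (85, 206), (82, 198), (84, 195), (84, 195), (55, 162), (6, 177), (5, 210), (4, 209), (20, 75), (28, 74), (8, 98), (4, 214), (2, 214), (8, 98), (13, 96), (9, 115), (8, 127), (11, 90), (11, 92), (3, 89), (16, 93), (8, 91), (8, 91), (10, 99), (25, 92), (17, 90), (2, 128), (6, 126), (6, 129), (6, 131), (10, 123), (10, 124), (73, 181), (85, 192), (80, 192), (87, 191), (85, 188), (83, 197), (86, 202), (84, 198), (82, 198), (85, 200), (85, 213)]
0 [(85, 194), (85, 191), (85, 203), (81, 201), (84, 182), (82, 183), (84, 197), (84, 201), (83, 200), (83, 199), (86, 199), (84, 200), (84, 206), (81, 198), (86, 187), (82, 195), (3, 197), (1, 212), (5, 213), (2, 215), (4, 216), (5, 212), (6, 211), (4, 211), (5, 148), (8, 134), (12, 131), (6, 131), (4, 127), (17, 89), (6, 79), (7, 73), (25, 72), (4, 60), (22, 58), (22, 58), (31, 57), (27, 56), (17, 60), (21, 73), (20, 90), (10, 132), (17, 105), (47, 158), (79, 185), (83, 190), (81, 189), (81, 194), (85, 206), (83, 202), (87, 202), (86, 202), (89, 200), (86, 199), (82, 217)]
25 [(87, 202), (87, 187), (86, 199), (87, 197), (85, 182), (83, 179), (87, 199), (85, 201), (85, 195), (85, 197), (83, 197), (82, 201), (84, 204), (82, 186), (81, 185), (31, 139), (8, 102), (4, 119), (4, 144), (3, 171), (3, 181), (5, 195), (4, 212), (5, 211), (6, 130), (8, 130), (2, 131), (12, 129), (2, 127), (4, 127), (6, 128), (6, 126), (8, 128), (6, 122), (10, 130), (4, 125), (6, 127), (14, 128), (12, 130), (4, 128), (8, 128), (20, 75), (19, 133), (87, 199), (85, 184), (83, 188), (85, 193), (81, 194), (87, 194), (88, 201), (85, 200), (85, 202), (86, 202), (83, 206), (82, 219)]
```

The jaw lies against the drip tray's rim, so it might be leaning on it. To be safe I'll regrip it above rim height and re-centre it.

Run:
```python
from h import *
x,y,jy=555.3,354.9,1.455;q=Q(jy+np.pi/2)
r.move_gripper(70);r.movep([x,y,200],q);print(r.move_straight([x,y,94],max_speed=120,until_force=8),r.read_state()["eef_pos"].round(1))
r.move_gripper(20,60);s=r.read_state();print(s["width"],s["finger_force"],s["force"].round(1),s["eef_pos"].round(1))
if 33<s["width"]<38:
    r.move_straight([x,y,150],max_speed=120);print(r.read_state()["width"])
    X,Y=592,338;r.move_straight([X,Y,150],Q(np.pi/2-.1+np.pi/2),max_speed=120)
    print(r.move_straight([X,Y,95],max_speed=40,until_force=6),r.read_state()["eef_pos"].round(1));r.move_gripper(60)
    r.move_straight([X,Y,200],max_speed=200)
r.movep([585,270,320],Q(0));r.wait(.3);im,m=wrist("v2");print(jaws(im,m,5),r.read_state()["clock"])
c=jaws(im,m,5)[0][-1];h=cv2.cvtColor(im,cv2.COLOR_BGR2HSV)
print([(int(a[1]),int(a[2])) for a in h[c[1],c[0]-100:c[0]+100:5]])
```

```text
False [556.  355.2  95.1]
34.751257776377784 60.935268849134445 [1.5 0.2 3.5] [556.2 355.3  95.2]
35.075295784157426
False [592.2 338.1  95.3]
[(584.2, 82.6, 3.059, 93, 54, (317, 302)), (591.1, 337.8, 1.49, 82, 35, (324, 113))] 76.625
[(13, 57), (19, 55), (13, 59), (24, 63), (19, 41), (4, 64), (11, 48), (12, 44), (8, 169), (5, 111), (5, 141), (8, 164), (9, 172), (12, 169), (7, 207), (0, 203), (7, 192), (4, 209), (11, 91), (12, 85), (5, 204), (6, 207), (5, 199), (4, 200), (1, 177), (16, 79), (1, 192), (3, 179), (12, 175), (8, 170), (10, 175), (11, 169), (6, 174), (37, 55), (10, 49), (28, 64), (22, 47), (16, 64), (12, 62), (4, 57)]
```

Re-centred and flat. Now press the bar.

Run:
```python
from h import *
r.move_gripper(0)
x,y=wt(-130,0);x-=1;y+=1;q=Q(W[2]+np.pi/2)
r.movep([x,y,240],q);r.move_straight([x,y,165],max_speed=150);r.wait(.2);print(r.read_state()["force"].round(1))
for z in(154,152,150,148,146,144):
    c=r.move_straight([x,y,z],max_speed=10,until_force=12);s=r.read_state();print(z,c,s["eef_pos"].round(1),s["force"].round(1),s["moment"].round(2))
    if c or s["force"][2]>11: break
r.wait(.4);s=r.read_state();print(s["eef_pos"].round(1),s["force"].round(1))
```

```text
[-0.7  0.5 -0.2]
154 False [445.8  46.5 154.1] [-2.3  0.3  1.2] [0.   0.25 0.  ]
152 False [446.   46.5 152.1] [-1.   0.3  2.9] [-0.01  0.31  0.04]
150 False [446.   46.5 150.1] [-1.6 -0.1  4.7] [0.01 0.39 0.01]
148 False [446.   46.5 148.3] [-3.  1.  7.] [ 0.02  0.54 -0.01]
146 False [446.   46.5 146.5] [-3.8  0.6  9.5] [-0.02  0.68  0.04]
144 True [446.1  46.5 146.7] [-3.4  0.1  8.6] [ 0.05  0.55 -0.02]
[446.1  46.5 146.6] [-3.4  0.4  8.8]
```

The bar reached its stop, with about 8 N and 8 mm of travel. Let it rise, do a last check, and hand in.

Run:
```python
from h import *
x,y=wt(-130,0);x-=1;y+=1
r.move_straight([x,y,165],max_speed=40);r.move_straight([x,y,300],max_speed=150)
r.movep([569,-100.9,300],Qr(YS));r.wait(.3);im,m=wrist("z1");a,_=load("f1")
d=cv2.absdiff(cv2.GaussianBlur(im,(5,5),0),cv2.GaussianBlur(a,(5,5),0)).max(2)
print("gate region diff",np.percentile(d[40:300,300:340],[50,95,99]))
t=r.read_camera("top");hsv=cv2.cvtColor(t,cv2.COLOR_BGR2HSV);m=r.camera_model("top")
print([j for v in(185,200) for j in jaws(t,m,5,False,v)],r.read_state()["clock"])
```

```text
gate region diff [  3. 134. 153.]
[] 87.5333
```

Run:
```python
from h import *
im,m=load("z1");a,ma=load("f1");print(np.abs(m["tvec"]-ma["tvec"]).max())
d=cv2.absdiff(cv2.GaussianBlur(im,(5,5),0),cv2.GaussianBlur(a,(5,5),0)).max(2)
print([(y,np.percentile(d[y:y+20,290:340],[50,95]).tolist()) for y in range(40,300,20)])
r.movep([300,450,350],Q(0));r.wait(.3);t=r.read_camera("top");mt=r.camera_model("top");cv2.imwrite("pics/t9.png",t)
for v in(165,185,200): print([j for z in(0,45) for j in jaws(t,mt,z,False,v)])
t0=cv2.imread("pics/top0.png")
# gate edge line in top view: bright steel pixels near the predicted panel top
L=lambda gx,z:[*wt(2+gx,-141),z]
print(P([L(-102,116),L(96,116)],mt).round(1).tolist())
hsv=cv2.cvtColor(t,cv2.COLOR_BGR2HSV);
for y in(155,165,175,185,195,205): print(y,[(int(c[1]),int(c[2])) for c in hsv[y,358:376]])
```

```text
2.188027868783081
[(40, [3.0, 44.0]), (60, [4.0, 28.0]), (80, [3.0, 35.049999999999955]), (100, [2.0, 7.0]), (120, [2.0, 8.0]), (140, [2.0, 18.0]), (160, [2.0, 19.0]), (180, [2.0, 10.0]), (200, [2.0, 11.0]), (220, [2.0, 7.0]), (240, [14.0, 125.0]), (260, [53.0, 133.0]), (280, [140.0, 155.0])]
[(592.6, 338.6, 1.573, 82, 34, (237, 176)), (587.6, 329.8, 1.573, 80, 33, (237, 176))]
[]
[(577.4, -16.9, 3.043, 96, 36, (341, 181)), (590.0, 51.5, 0.003, 88, 37, (320, 177)), (572.9, -15.5, 3.043, 93, 35, (341, 181)), (585.1, 51.0, 0.003, 86, 36, (320, 177))]
[[366.6, 211.9], [369.5, 150.4]]
155 [(15, 166), (12, 164), (16, 159), (14, 144), (19, 110), (18, 70), (5, 51), (6, 84), (11, 135), (13, 175), (15, 192), (9, 189), (8, 167), (22, 139), (63, 121), (85, 117), (92, 114), (89, 114)]
165 [(10, 176), (10, 186), (15, 183), (11, 166), (12, 144), (13, 116), (8, 124), (8, 163), (11, 193), (11, 205), (11, 202), (7, 189), (3, 163), (42, 133), (81, 120), (93, 123), (90, 124), (90, 119)]
175 [(13, 160), (10, 183), (13, 183), (13, 163), (10, 124), (5, 102), (6, 128), (7, 154), (11, 170), (11, 183), (14, 188), (9, 178), (7, 147), (49, 126), (86, 122), (89, 123), (91, 126), (90, 122)]
185 [(10, 181), (11, 183), (12, 173), (12, 147), (9, 119), (8, 136), (8, 159), (9, 169), (10, 183), (11, 191), (8, 185), (5, 157), (31, 130), (72, 124), (87, 123), (90, 125), (95, 121), (95, 124)]
195 [(12, 197), (8, 190), (11, 170), (4, 130), (7, 108), (6, 134), (9, 168), (10, 185), (13, 190), (11, 187), (3, 157), (25, 131), (69, 118), (88, 122), (91, 120), (90, 119), (87, 117), (93, 118)]
205 [(13, 183), (12, 173), (12, 148), (6, 118), (8, 129), (8, 159), (7, 178), (11, 190), (12, 192), (8, 181), (5, 152), (42, 127), (83, 120), (89, 118), (91, 120), (91, 121), (92, 122), (86, 121)]
```

The gate is unchanged and the jaws are in place, so I'm handing in.

```bash
python3 -c "
from plant import r
r.wait(.5);print(r.job_done())"
```

```text
the job is handed in; nothing more can be done
None
```

I handed the job in at about 90 s: the three dirty jaws are in the wash tray and the one clean jaw (knocked aside once and re-centred) is in the drip tray, the gate is hung and shut, and the bar was pressed to its stop and released; the hand-in call gave no verdict.

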